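Close the jars at the modelling desk

TASK

Close the three amber jars standing loose on the craft desk by pressing each loose lid down with the fingertips until it sits fully home on its jar: first the small jar, then the medium one, then the large one. Press gently; do not lift, tip or push the jars out of place, and leave the brush cup, the clay dog and the round cutter where they are.

Things in the scene. Friction and masses are not known exactly. Their poses are not given: they have to be found in the camera images.
- jar_small: the small jar: loose upright round amber-glass jar, 44 mm in diameter, standing on the desk; its shoulder is 30 mm high, with a narrower neck above it. Origin at the centre of its underside, z up
- lid_small (a joint): how far its lid has been pressed down, m: 0 = 8 mm proud of the shoulder, 0.008 = fully home on the shoulder (hard stop). It starts between 0 and 0.0015. The lid slides with a steady 3.5 N of friction, without a spring, and stays where it is left; it only moves straight down or up along the jar's axis
- lid_small_top (a point): centre of the top of the dark rubber push pad (36 mm across, 8 mm high) on the small jar's lid, an aluminium disc 44 mm across and 14 mm thick. Untouched, it is 60 mm above the desk at joint 0, 52 mm when home. The pad is springy: it sinks 1 mm per 2.5 N, at most 7 mm, and rises again when let go; this is not part of the joint value
- jar_medium: the medium jar: loose upright round amber-glass jar, 58 mm in diameter, standing on the desk; its shoulder is 48 mm high, with a narrower neck above it. Origin at the centre of its underside, z up
- lid_medium (a joint): how far its lid has been pressed down, m: 0 = 8 mm proud of the shoulder, 0.008 = fully home on the shoulder (hard stop). It starts between 0 and 0.0015. The lid slides with a steady 3.5 N of friction, without a spring, and stays where it is left; it only moves straight down or up along the jar's axis
- lid_medium_top (a point): centre of the top of the dark rubber push pad (50 mm across, 8 mm high) on the medium jar's lid, an aluminium disc 58 mm across and 14 mm thick. Untouched, it is 78 mm above the desk at joint 0, 70 mm when home. The pad is springy: it sinks 1 mm per 2.5 N, at most 7 mm, and rises again when let go; this is not part of the joint value
- jar_large: the large jar: loose upright round amber-glass jar, 72 mm in diameter, standing on the desk; its shoulder is 70 mm high, with a narrower neck above it. Origin at the centre of its underside, z up
- lid_large (a joint): how far its lid has been pressed down, m: 0 = 8 mm proud of the shoulder, 0.008 = fully home on the shoulder (hard stop). It starts between 0 and 0.0015. The lid slides with a steady 3.5 N of friction, without a spring, and stays where it is left; it only moves straight down or up along the jar's axis
- lid_large_top (a point): centre of the top of the dark rubber push pad (64 mm across, 8 mm high) on the large jar's lid, an aluminium disc 72 mm across and 14 mm thick. Untouched, it is 100 mm above the desk at joint 0, 92 mm when home. The pad is springy: it sinks 1 mm per 2.5 N, at most 7 mm, and rises again when let go; this is not part of the joint value
- brush_cup: bystander: loose round blue cup, 68 mm across, 90 mm high, holding brushes that reach to 180 mm; origin under its centre
- clay_dog: bystander: small loose terracotta dog figure, about 105 mm long (along its x), 32 mm wide, 75 mm high; origin under its middle
- cutter: bystander: loose round steel cutter, a ring 40 mm across and 25 mm high; origin under its centre

How it is judged:
On the way, in this order (a step that is already met when the one before it is completed fails the run):
1. the small jar's lid is pressed home (value of joint lid_small above 0.0065 m), for 0.1 s.
2. the medium jar's lid is pressed home (value of joint lid_medium above 0.0065 m), for 0.1 s.
3. the large jar's lid is pressed home (value of joint lid_large above 0.0065 m), for 0.1 s.
At the end, for the whole second after the job is handed in: all three lids at least 6.5 mm down of 8 mm; the jars upright (within 0.1 rad), at rest and within 25 mm of where they stood; brush cup, clay dog and cutter within 10 mm of where they stood (value of joint each of lid_small, lid_medium, lid_large above 0.0065 m and distance of each of jar_small, jar_medium, jar_large from where it was at the start of the episode below 0.025 m and angle between each of jar_small, jar_medium, jar_large's own z axis and vertical below 0.1 rad and linear speed of each of jar_small, jar_medium, jar_large below 0.02 m/s and distance of each of brush_cup, clay_dog, cutter from where it was at the start of the episode below 0.01 m); the robot touches nothing.
It fails at once if a lid is pressed down (past 3.5 mm) before the lid of every smaller jar is home ((value of joint lid_medium above 0.0035 m and not (value of joint lid_small above 0.0065 m)) or (value of joint lid_large above 0.0035 m and not (value of joint lid_small above 0.0065 m)) or (value of joint lid_large above 0.0035 m and not (value of joint lid_medium above 0.0065 m))).
It fails at once if a jar or its lid is pressed or squeezed with more than 25 N (contact force between any of the fingers, the arm and jar_small above 25 N or contact force between any of the fingers, the arm and jar_medium above 25 N or contact force between any of the fingers, the arm and jar_large above 25 N).
It fails at once if a jar is lifted by 8 mm, tipped by more than 0.2 rad or pushed more than 25 mm from its place (height (world z) of any of jar_small, jar_medium, jar_large above 0.008 m or angle between any of jar_small, jar_medium, jar_large's own z axis and vertical above 0.2 rad or distance of any of jar_small, jar_medium, jar_large from where it was at the start of the episode above 0.025 m).
It fails at once if the brush cup, clay dog or cutter is moved by more than 10 mm (distance of any of brush_cup, clay_dog, cutter from where it was at the start of the episode above 0.01 m).
It also fails if it takes over 58 s, if anything falls off the work surface, if the arm or the gripper's body presses on something with over 40 N, if the wrist force passes 120 N, or if a joint passes its speed limit or range.

ROBOT

A 6-joint arm with a two-finger parallel gripper is mounted at the origin on the work surface. World frame = base frame: x ahead of the robot, y to its left, z up, the work surface at z = 0. Lengths are in m, angles in rad, forces in N, time in s.
With the tool pointing down it reaches from about 0.325 to 0.775 m from the base axis. Payload 9.3 kg.
Tool frame: the origin (TCP) lies on the centre line of the jaws, within the pads' length; the fingertips stand 8 mm ahead of it and the grasp point (between the pads) lies 11 mm behind it; z points along the fingers, y is the line along which they close (so a half turn about z gives the same grasp; the last joint's range is limited). The gripper opens to 85 mm and grips with 20 to 120 N. Pads are 22 mm wide; open, the fingers measure 114 mm over their backs; the gripper's body (76 mm by 85 mm) begins 54 mm behind the grasp point. The pads swing forward as they close: fully open they stand 13 mm farther back than shut.
Start: joints at [1.092, 0.259, 0.021, 1.334, 0, 1.418], TCP at [0.176, 0.521, 0.239] pointing down, gripper open.
Joint ranges: [-3.04, 3.04], [-0.91, 1.82], [-1.04, 1.36], [-1.92, 1.95], [-1.52, 1.45], [-3.14, 3.14]. Speed limits (rad/s): [2.22, 2.22, 2.79, 3.14, 3.14, 3.14].

INTERFACE

Orientations are given as a rotation vector (axis times angle).
In Python, from cell import read_state, capture, camera_model, env gives the robot as it stands.
- The arm moves only by the tool carry_out, never from a script. Its argument "series" is text: rows parted by semicolons, each of 7 numbers parted by spaces: the closure, from 0 (fully open) to 1 (shut), then the shift along the tool's x, y, z as a fraction of full scale, then the turn, a rotation vector about the tool's x, y, z as a fraction of full scale. A call has exactly 8 rows; each row shifts and turns the commanded pose from where the row before left it, along the tool's axes as they then stand; what a row does not reach is not made up. Full scale, the value 1, is 25 cm for a shift and 90 degrees for a turn. A row lasts 1/8 s, in which the tool goes at most 62.5 mm and 10.7 degrees, less where a joint would pass 70% of its speed; a pose out of reach is approached as far as the arm can. A call with a number of a shift or a turn outside -1 to 1 is refused whole. A call with a gripper value outside its range is refused whole. The fingers move at their own pace and stop on an object; "force" is the grip in N (left out, the last holds). Time passes only in rows, so rows that do not move let the fingers close, or fill a call up. It gives the time, the measured TCP pose, the force, the opening and the grip force at its end, in the units of the state.
- read_state(): the state, without advancing time (a new reading comes with each control period).
- capture(name): name is "scene" or "side" or "wrist"; returns (picture, depth): 400x640x3 uint8, red, green, blue; 400x640 float32, m along the optical axis (not along the pixel's ray), 0 where there is no reading.
- camera_model(name): a dict with "fx", "fy", "cx", "cy" (pixels), "D" ([k1, k2, p1, p2, k3] as OpenCV has them; the pictures are not rectified), "extrinsics" (4x4, takes a point from world to camera coordinates); the wrist camera has in their place "mount" (4x4, takes a point from camera to tool coordinates, whose origin is the TCP and whose axes are the flange's). Camera axes: x right, y up, looking along -z (the intrinsics and any distortion apply to the point x, -y, -z); pixel columns grow to the right and rows downward; lengths in m; the calibration is good to about 2 mm. A picture is of the moment at which its call begins: read the wrist's pose just before it. camera_model takes no time and is no camera call.
- env.hand_in(): hands the job in; it is judged then, once.
The state is a dict: "clock": time; "q": joint angles; "qvel": joint speeds; "tau": joint torques, N m; "tcp_pos": TCP position; "orientation": TCP orientation; "ft_force": force on the tool from outside, world axes, zero at the start; "ft_torque": the same for the moment, N m; "opening": opening from 0.0 (shut) to 1.0 (fully open); "grip_force": force on a finger pad.
Only numpy, scipy, OpenCV 4.12 (cv2) and the standard library are available. Lean on these libraries where they do the work, as an engineer would, in place of code of your own. Each camera call takes 0.05 s, during which the arm holds its last target. There are 200 camera calls.

## Working session

There is one attempt and no reset: what is moved stays moved. The work goes in short steps, Python scripts to look and compute and a tool call to move; the robot and the scene stay as the last step left them, time stands still between calls to the robot, and variables do not carry over. Pictures are saved under pics/ and viewed, at most 10 in all, crops included, and the job is handed in when it is done.

Besides the shell and the picture viewer there is one more tool, called after "Emit:" as a command line: name --argument value ..., lists and objects as JSON in quotes. carry_out: Moves the arm, as the interface text tells. Shift numbers are shares of 25 cm and turn numbers shares of 90 degrees, none past 1 either way. Its arguments: {"type":"object","properties":{"series":{"type":"string"},"force":{"type":"number"}},"required":["series"]}

```bash
mkdir -p pics; python3 - <<'E'
from cell import *
import cv2,numpy as np
s=read_state();print({k:np.round(v,3) for k,v in s.items()})
for n in("scene","side"):
    p,d=capture(n);np.savez(n,p=p,d=d);cv2.imwrite(f"pics/{n}0.png",p[:,:,::-1]);print(n,(d>0).mean(),camera_model(n))
E
```

```text
{'clock': np.float64(0.0), 'q': array([ 1.092,  0.259,  0.021,  1.334, -0.   ,  1.418]), 'qvel': array([ 0.   ,  0.   , -0.001, -0.001,  0.001, -0.001]), 'tau': array([-2.0000e-03, -5.5564e+01,  3.4453e+01,  1.4000e-02, -0.0000e+00,
        0.0000e+00]), 'tcp_pos': array([0.176, 0.521, 0.239]), 'orientation': array([-5.09e-01, -3.10e+00,  2.00e-03]), 'ft_force': array([ 0.38 , -0.059,  0.689]), 'ft_torque': array([ 0.034, -0.084, -0.024]), 'grip_force': np.float64(0.0), 'opening': np.float64(0.999)}
scene 0.99609765625 {'fx': 398.9292155387275, 'fy': 398.9292155387275, 'cx': 307.6917790114443, 'cy': 191.58130863777725, 'D': array([0.01182069, 0.        , 0.        , 0.        , 0.        ]), 'extrinsics': array([[-0.40891968,  0.91253639,  0.00787661,  0.12619239],
       [-0.57272525, -0.26334643,  0.77629533,  0.2927709 ],
       [ 0.71047201,  0.31293131,  0.63032017, -1.4193851 ],
       [ 0.        ,  0.        ,  0.        ,  1.        ]])}
side 0.99610546875 {'fx': 423.3755077905362, 'fy': 423.3755077905362, 'cx': 323.84037248505985, 'cy': 207.73025744531836, 'D': array([-0.11232218,  0.        ,  0.        ,  0.        ,  0.        ]), 'extrinsics': array([[ 0.92834677, -0.37171045, -0.00190076, -0.49245691],
       [ 0.25745959,  0.6393001 ,  0.72457569, -0.29856962],
       [-0.2681172 , -0.67314687,  0.68919261, -0.70611484],
       [ 0.        ,  0.        ,  0.        ,  1.        ]])}
```

View pics/scene0.png

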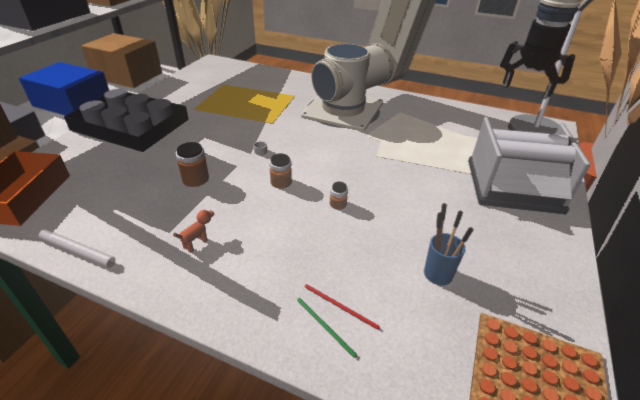

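View pics/side0.png

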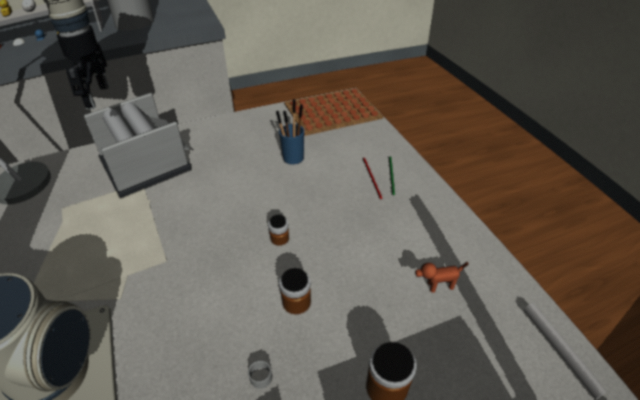

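The scene view shows the jars at about (339,195) small, (280,170) medium and (191,163) large, with the cutter at (260,148) and the dog at (197,230). In the side view the pads are near (278,221), (294,280) and (392,362).

```bash
cat > h.py <<'E'
import cv2,numpy as np
from cell import *
def ray(m,uv,z):
    K=np.array([[m['fx'],0,m['cx']],[0,m['fy'],m['cy']],[0,0,1]])
    x,y=cv2.undistortPoints(np.array([[uv]],float),K,m['D'])[0,0]
    E=m['extrinsics'];R=E[:3,:3];c=-R.T@E[:3,3];d=R.T@np.array([x,-y,-1])
    return c+d*(z-c[2])/d[2]
E
python3 - <<'E'
from h import *
pts={"scene":[(339,187),(280,160),(190,150)],"side":[(278,221),(294,280),(392,362)]}
for n in pts:
    f=np.load(n+".npz");p=f['p'];m=camera_model(n)
    k=(p.max(2)<45).astype(np.uint8)
    N,L,S,C=cv2.connectedComponentsWithStats(k)
    for (u,v),z in zip(pts[n],(.0592,.0772,.0992)):
        i=min(range(1,N),key=lambda i:np.hypot(*(C[i]-(u,v)))+1e3*(S[i,4]<20))
        c=cv2.findContours((L==i).astype(np.uint8),0,1)[0]
        ctr=np.array(cv2.minEnclosingCircle(c[0])[0]);bb=S[i]
        print(n,bb,C[i].round(1),ray(m,C[i],z).round(4),"width",[ (np.linalg.norm(ray(m,(bb[0]-.5,C[i][1]),z)-ray(m,(bb[0]+bb[2]-.5,C[i][1]),z))).round(4)])
m=camera_model("scene")
for nm,uv,z in(("cutter",(260,148),.012),("dog",(197,228),.04),("cup",(441,258),.045)):print(nm,ray(m,uv,z).round(3))
s=read_state();from scipy.spatial.transform import Rotation as R
print(R.from_rotvec(s['orientation']).as_matrix().round(3))
E
```

```text
scene [178 143  23  14 213] [187.6 150.1] [ 0.5161 -0.2699  0.0592] width [np.float64(0.0629)]
scene [178 143  23  14 213] [187.6 150.1] [ 0.5372 -0.2499  0.0772] width [np.float64(0.0611)]
scene [178 143  23  14 213] [187.6 150.1] [ 0.563  -0.2254  0.0992] width [np.float64(0.0588)]
side [270 215  15  12 153] [277.1 220.5] [0.4874 0.1609 0.0592] width [np.float64(0.0322)]
side [282 268  25  23 463] [293.9 279. ] [ 0.467  -0.0119  0.0772] width [np.float64(0.0457)]
side [ 373  342   41   39 1247] [392.9 361.1] [ 0.5509 -0.2309  0.0992] width [np.float64(0.0625)]
cutter [ 0.361 -0.134  0.012]
dog [ 0.742 -0.076  0.04 ]
cup [0.61  0.435 0.045]
[[-0.947  0.32  -0.001]
 [ 0.32   0.947 -0.001]
 [ 0.    -0.001 -1.   ]]
```

```bash
python3 - <<'E'
from h import *
pts={"scene":[(339,187),(280,160),(188,150)],"side":[(277,220),(294,279),(393,361)]}
for n in pts:
    f=np.load(n+".npz");p=f['p'];d=f['d'];m=camera_model(n);E=m['extrinsics']
    for (u,v),z in zip(pts[n],(.0592,.0772,.0992)):
        w=26;q=[]
        for y in range(v-w,v+w):
            for x in range(u-w,u+w):
                if y>=400 or d[y,x]==0: continue
                a=ray(m,(x,y),0);b=ray(m,(x,y),.1)
                ca=-(E[2,:3]@a+E[2,3]);cb=-(E[2,:3]@b+E[2,3])
                t=(d[y,x]-ca)/(cb-ca);P=a+t*(b-a)
                if abs(P[2]-z)<.004 and p[y,x].max()<75: q.append((*P,p[y,x].max()))
        q=np.array(q);print(n,len(q),q.mean(0).round(4),((q.min(0)+q.max(0))/2)[:2].round(4),np.ptp(q,axis=0)[:3].round(4), np.percentile(q[:,2],[5,50,95]).round(4))
E
```

```text
scene 92 [4.95000e-01 1.67900e-01 5.97000e-02 6.77826e+01] [0.4929 0.1678] [0.0317 0.0287 0.007 ] [0.0567 0.0598 0.0616]
scene 156 [ 4.75200e-01 -5.10000e-03  7.82000e-02  6.29808e+01] [ 0.4727 -0.0065] [0.0457 0.0465 0.0078] [0.0752 0.0784 0.0801]
scene 284 [ 0.5575 -0.2256  0.0995 44.493 ] [ 0.5555 -0.2269] [0.0639 0.0627 0.0068] [0.0972 0.0995 0.1016]
side 166 [ 0.488   0.164   0.0578 22.3012] [0.4878 0.1644] [0.0338 0.036  0.005 ] [0.0559 0.0577 0.0597]
side 467 [ 4.678e-01 -1.030e-02  7.590e-02  1.700e+01] [ 0.4682 -0.0092] [0.0475 0.0498 0.0062] [0.0741 0.0759 0.0778]
side 1211 [ 0.5524 -0.2295  0.0973 14.7795] [ 0.5531 -0.2285] [0.0641 0.0631 0.0059] [0.0957 0.0973 0.099 ]
```

Emit:
carry_out --series "1 -0.18 -0.1 0 0 0 0;1 -0.18 -0.1 0 0 0 0;1 -0.18 -0.1 0 0 0 0;1 -0.18 -0.1 0 0 0 0;1 -0.18 -0.1 0 0 0 0;1 -0.18 -0.1 0 0 0 0;1 -0.18 -0.1 0 0 0 0;1 -0.18 -0.1 0 0 0 0" --force 20

```text
clock: 1.1
tcp_pos: [0.4539, 0.2149, 0.2391]
orientation: [-0.51, -3.1, 0.0]
ft_force: [0.3, 0.4, 0.5]
opening: -0.001
grip_force: 0.0
```

Emit:
carry_out --series "1 -0.1 -0.07 0.1 0 0 0;1 -0.1 -0.07 0.1 0 0 0;1 0 0 0.1 0 0 0;1 0 0 0.1 0 0 0;1 0 0 0.1 0 0 0;1 0 0 0 0 0 0;1 0 0 0 0 0 0;1 0 0 0 0 0 0"

```text
clock: 2.1
tcp_pos: [0.4898, 0.1673, 0.1153]
orientation: [0.509, 3.098, 0.001]
ft_force: [-0.6, -0.6, -0.0]
opening: -0.002
grip_force: 0.0
```

Emit:
carry_out --series "1 0 0 0.06 0 0 0;1 0 0 0.06 0 0 0;1 0 0 0.04 0 0 0;1 0 0 0.02 0 0 0;1 0 0 0.015 0 0 0;1 0 0 0.01 0 0 0;1 0 0 0.01 0 0 0;1 0 0 0.005 0 0 0"

```text
clock: 3.1
tcp_pos: [0.4892, 0.1672, 0.0593]
orientation: [0.509, 3.1, 0.0]
ft_force: [-1.3, -0.5, 2.6]
opening: -0.001
grip_force: 1.6
```

Contact at friction level, as expected. Next I press on to about 9 N.

Emit:
carry_out --series "1 0 0 0.004 0 0 0;1 0 0 0.004 0 0 0;1 0 0 0.004 0 0 0;1 0 0 0 0 0 0;1 0 0 0 0 0 0;1 0 0 0 0 0 0;1 0 0 0 0 0 0;1 0 0 0 0 0 0"

```text
clock: 4.1
tcp_pos: [0.4893, 0.1672, 0.0567]
orientation: [0.509, 3.1, 0.0]
ft_force: [-3.9, -0.7, 9.0]
opening: 0.001
grip_force: 4.1
```

Emit:
carry_out --series "1 0 0 -0.06 0 0 0;1 0 0 -0.18 0 0 0;1 -0.038 -0.172 0 0 0 0;1 -0.038 -0.172 0 0 0 0;1 -0.038 -0.172 0 0 0 0;1 -0.037 -0.172 0 0 0 0;1 0 0 0 0 0 0;1 0 0 0 0 0 0"

```text
clock: 5.1
tcp_pos: [0.4702, -0.0078, 0.1168]
orientation: [0.511, 3.099, 0.0]
ft_force: [-0.4, -0.4, -0.4]
opening: -0.005
grip_force: 0.0
```

```bash
python3 - <<'E'
from h import *
s=read_state();print(s['tcp_pos'],s['ft_force'])
a=[]
for n in("scene","side"):
    p,d=capture(n);a.append(cv2.resize(p[120:280,160:400] if n=="scene" else p[180:400,200:440],None,fx=1.6,fy=1.6)[:256])
cv2.imwrite("pics/b.png",np.hstack(a)[:,:,::-1])
E
```

```text
[ 0.47023341 -0.00780083  0.11676807] [-0.42182204 -0.35007168 -0.41058276]
```

View pics/b.png

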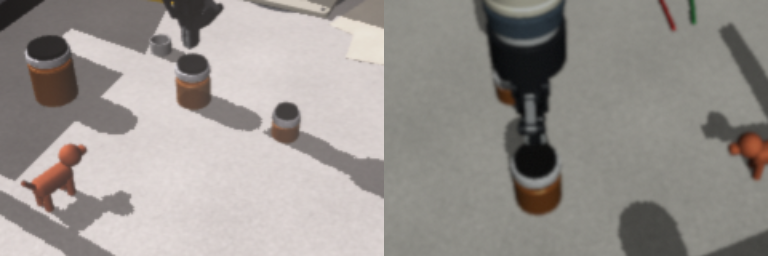

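The crop shows the small lid seated with its jar upright at (286,120), and the fingertips above the medium pad at (190,65).

Emit:
carry_out --series "1 0 0 0.05 0 0 0;1 0 0 0.045 0 0 0;1 0 0 0.02 0 0 0;1 0 0 0.015 0 0 0;1 0 0 0.01 0 0 0;1 0 0 0.01 0 0 0;1 0 0 0.005 0 0 0;1 0 0 0 0 0 0"

```text
clock: 6.2
tcp_pos: [0.47, -0.0078, 0.0776]
orientation: [0.51, 3.1, 0.0]
ft_force: [-1.2, 0.9, 2.8]
opening: -0.001
grip_force: 1.4
```

Emit:
carry_out --series "1 0 0 0.004 0 0 0;1 0 0 0.004 0 0 0;1 0 0 0.004 0 0 0;1 0 0 0 0 0 0;1 0 0 0 0 0 0;1 0 0 0 0 0 0;1 0 0 0 0 0 0;1 0 0 0 0 0 0"

```text
clock: 7.2
tcp_pos: [0.4699, -0.0077, 0.0748]
orientation: [0.509, 3.1, 0.0]
ft_force: [-3.3, 2.9, 7.7]
opening: 0.002
grip_force: 4.1
```

Emit:
carry_out --series "1 0 0 -0.06 0 0 0;1 0 0 -0.2 0 0 0;1 -0.12 -0.145 0 0 0 0;1 -0.12 -0.145 0 0 0 0;1 -0.12 -0.145 0 0 0 0;1 -0.12 -0.145 0 0 0 0;1 -0.12 -0.145 0 0 0 0;1 0 0 0 0 0 0"

```text
clock: 8.2
tcp_pos: [0.5548, -0.2307, 0.1384]
orientation: [-0.514, -3.099, 0.001]
ft_force: [0.0, 0.6, -1.4]
opening: 0.001
grip_force: 0.0
```

Emit:
carry_out --series "1 0 0 0.05 0 0 0;1 0 0 0.045 0 0 0;1 0 0 0.02 0 0 0;1 0 0 0.015 0 0 0;1 0 0 0.01 0 0 0;1 0 0 0.01 0 0 0;1 0 0 0.005 0 0 0;1 0 0 0 0 0 0"

```text
clock: 9.2
tcp_pos: [0.5541, -0.2275, 0.1009]
orientation: [0.509, 3.1, 0.0]
ft_force: [-0.2, 1.6, 3.3]
opening: 0.002
grip_force: 1.5
```

Emit:
carry_out --series "1 0 0 0.004 0 0 0;1 0 0 0.004 0 0 0;1 0 0 0.004 0 0 0;1 0 0 0 0 0 0;1 0 0 0 0 0 0;1 0 0 0 0 0 0;1 0 0 0 0 0 0;1 0 0 0 0 0 0"

```text
clock: 10.2
tcp_pos: [0.5541, -0.2275, 0.098]
orientation: [0.509, 3.1, 0.0]
ft_force: [-1.0, 3.0, 5.0]
opening: -0.003
grip_force: 2.7
```

A little more, to get clearly above the friction level.

Emit:
carry_out --series "1 0 0 0.004 0 0 0;1 0 0 0.003 0 0 0;1 0 0 0 0 0 0;1 0 0 0 0 0 0;1 0 0 0 0 0 0;1 0 0 0 0 0 0;1 0 0 0 0 0 0;1 0 0 0 0 0 0"

```text
clock: 11.2
tcp_pos: [0.5542, -0.2274, 0.0966]
orientation: [0.509, 3.099, 0.0]
ft_force: [-2.4, 3.1, 8.6]
opening: -0.003
grip_force: 4.4
```

Emit:
carry_out --series "1 0 0 -0.06 0 0 0;1 0 0 -0.2 0 0 0;1 0 0 -0.2 0 0 0;1 0 0.15 0 0 0 0;1 0 0.15 0 0 0 0;1 0 0 0 0 0 0;1 0 0 0 0 0 0;1 0 0 0 0 0 0"

```text
clock: 12.2
tcp_pos: [0.5779, -0.1574, 0.211]
orientation: [-0.511, -3.1, 0.0]
ft_force: [0.9, 0.6, 0.2]
opening: 0.004
grip_force: 0.0
```

```bash
python3 - <<'E'
from h import *
# pad-top heights and centres from depth, per view, now vs start
pts={"scene":[(339,190),(280,163),(188,153)],"side":[(277,223),(294,282),(393,364)]}
for n in pts:
    p,d=capture(n);cv2.imwrite(f"pics/{n}1.png",p[:,:,::-1]);m=camera_model(n);E=m['extrinsics'];d0=np.load(n+".npz")['d']
    for u,v in pts[n]:
        r=[]
        for D in(d0,d):
            zz=[]
            for y in range(v-3,v+4):
                for x in range(u-4,u+5):
                    a=ray(m,(x,y),0);b=ray(m,(x,y),.1);ca=-(E[2,:3]@a+E[2,3]);cb=-(E[2,:3]@b+E[2,3])
                    zz.append(.1*(D[y,x]-ca)/(cb-ca))
            r.append(np.median(zz).round(4))
        print(n,r)
E
```

```text
scene [np.float64(0.0585), np.float64(0.0527)]
scene [np.float64(0.078), np.float64(0.0709)]
scene [np.float64(0.0997), np.float64(0.093)]
side [np.float64(0.0575), np.float64(0.0508)]
side [np.float64(0.0759), np.float64(0.0681)]
side [np.float64(0.0975), np.float64(0.0906)]
```

View pics/scene1.png

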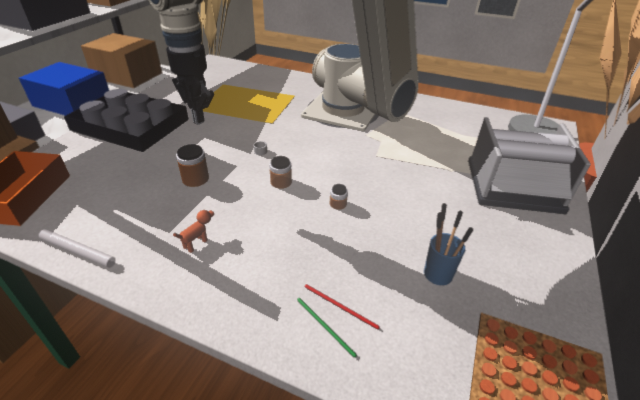

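All three pads are at their home heights (about 52, 70 and 92 mm). The jars stand upright at (339,196), (280,172) and (191,165), the bystanders have not moved, and the arm is clear.

```bash
python3 -c "
from cell import env
print(env.hand_in())"
```

```text
the job is handed in; nothing more can be done
None
```

I pressed the three lids home in order (small, medium, large) with at most about 9 N showing in the wrist readings, the final camera check showed the jars and bystanders in place, and the job is handed in (no verdict was returned).

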